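# Practice tamp on the green tamping trainer

## Task

Do a practice tamp: take the coffee tamper by its handle, set its flat foot on the sprung plate of the tamping trainer with the green collar and press squarely down until the plate is all the way down, holding it there for a moment. Then lift the tamper out and stand it upright on the round yellow rest. Do not press the trainer with the blue collar.

Things in the scene. Friction and masses are not known exactly. Their poses are not given: they have to be found in the camera images.
- tamper_mid (a point): Coffee tamper standing upright on the counter, 98 mm high, about 0.42 kg: round steel foot 58 mm across, up to 28 mm high, flat underneath; above it a dark turned wooden handle about 32 mm across (grasp it from above, 45 to 80 mm above the underside). The point is on its axis, 49 mm above the underside of the foot. z points up along the handle.
- green_trainer_plate_top (a point): Centre of the top of the flat sprung steel plate (82 mm across) in the tamping trainer with the GREEN collar, a fixed open steel cup, 108 mm across, rim 52 mm above the counter, mouth 84 mm. Plate top at rest 44 mm above the counter, fully pressed 30 mm (14 mm travel). Spring 7 N at first, 12 N at the bottom: the tamper's weight alone does not press it; springs back when let go.
- blue_trainer_plate_top (a point): Same point of the other tamping trainer: same shape and size, but a BLUE collar and a stiffer spring. Not to be pressed. The two trainers stand side by side, at least 25 mm apart, either one on the left.
- rest_top (a point): Centre of the top face of the round flat yellow rest, 110 mm across, 8 mm thick, fixed on the counter; the point is 8 mm above the counter.
Not all that is in view belongs to the job. Leave any purple or red look-alike of the part that bears green_trainer_plate_top alone.

How it is judged (in metres and radians):
On the way:
1. the tamper, upright on the green trainer's plate, presses it all the way down and holds it (distance of green_trainer_plate_top from where it was at the start of the episode above 0.012 m and horizontal distance between tamper_mid and green_trainer_plate_top below 0.018 m and z of tamper_mid in the frame of green_trainer_plate_top between 0.044 and 0.054 m and angle between tamper_mid's own z axis and vertical below 0.175 rad), for 0.2 s.
At the end, for the whole second after the job is handed in: The tamper stands upright (within 7 degrees), released and at rest, on the round yellow rest, its axis within 30 mm of the rest's centre, and the green trainer's plate has sprung back up (within 4 mm) (horizontal distance between tamper_mid and rest_top below 0.03 m and z of tamper_mid in the frame of rest_top between 0.044 and 0.054 m and angle between tamper_mid's own z axis and vertical below 0.12 rad and linear speed of tamper below 0.02 m/s and distance of green_trainer_plate_top from where it was at the start of the episode below 0.004 m); the robot touches nothing.
It fails at once if the blue trainer's plate is pressed more than 5 mm (distance of blue_trainer_plate_top from where it was at the start of the episode above 0.005 m).
It also fails if it takes over 51 s, if anything falls off the work surface, if the arm or the gripper's body presses on something with over 40 N, if the wrist force passes 120 N, or if a joint passes its speed limit or range.

## Robot

A 6-joint arm with a two-finger parallel gripper is mounted at the origin on a cart in front of the work surface, level with it; the furniture and walls round the work are solid. World frame = base frame: x ahead of the robot, y to its left, z up, the work surface at z = 0. Lengths are in mm, angles in rad, forces in N, time in s.
With the tool pointing down it reaches from about 425 to 925 mm from the base axis. Payload 12.5 kg.
Tool frame: the origin (TCP) lies at the centre of the arm's flange, where the gripper is bolted on; the fingertips stand 173 mm ahead of it and the grasp point (between the pads) lies 155 mm ahead of it; z points along the fingers, y is the direction in which the jaws open and shut (so a half turn about z gives the same grasp; the last joint's range is limited). The gripper opens to 85 mm and grips with 20 to 120 N. Pads are 22 mm wide; open, the fingers measure 114 mm over their backs; the gripper's body (76 mm by 85 mm) begins 54 mm behind the grasp point. The pads swing forward as they close: fully open they stand 13 mm farther back than shut.
Start: joints at [-1.251, 0.491, 1.559, -0, 1.092, -0.106], TCP at [258.175, -569.184, 404.727] pointing down, gripper open.
Joint ranges: [-3.1, 3.1], [-0.84, 2.19], [0.05, 2.79], [-1.13, 4.28], [0.06, 2.93], [-2.69, 2.69]. Speed limits (rad/s): [2.22, 2.22, 2.79, 3.14, 3.14, 3.14].

## Interface

Orientations are given as a rotation vector (axis times angle).
In Python, from bench import robot, vision, job gives the robot as it stands.
- The arm moves only by the tool jog_arm, never from a script. Its argument "targets" is a list of rows, each a list of 7 numbers: the shift along the tool's x, y, z each as a share of 0.02 m, from -1 to 1, then the turn, a rotation vector about the tool's x, y, z each as a share of 0.08 rad, from -1 to 1, then the opening, from 0 (shut) to 1 (fully open). A call has 1 to 20 rows; each row shifts and turns the pose as measured when the row begins, along the tool's axes as they then stand; what a row does not reach is not made up. A row lasts 1/12 s, in which the tool goes at most 41.7 mm and 7.16 degrees, less where a joint would pass 70% of its speed; a pose out of reach is approached as far as the arm can. A call with a number of a shift or a turn outside -1 to 1 is refused whole. A call with a gripper value outside its range is refused whole. The fingers move at their own pace and stop on an object; "squeeze" is the grip in N (left out, the last holds). Time passes only in rows, so rows that do not move let the fingers close. It gives the time, the measured TCP pose, the force and the opening at its end, in the units of the state.
- robot.get_state(): the state, without advancing time (a new reading comes with each control period).
- vision.get_image(name): name is "scene" or "top" or "wrist"; returns a dict with "color" (400x640x3 uint8, red, green, blue), "intrinsics" (3x3 intrinsics, pixels), "camera_from_world" (4x4, takes a point from world to camera coordinates); the wrist camera has in their place "mount" (4x4, takes a point from camera to tool coordinates, whose origin is the TCP and whose axes are the flange's). Camera axes: x right, y up, looking along -z (the intrinsics and any distortion apply to the point x, -y, -z); pixel columns grow to the right and rows downward; lengths in mm; the calibration is good to about 2 mm. The wrist camera is an equidistant fisheye: a pixel r from the principal point sees the ray r / f radians off the axis. A picture is of the moment at which its call begins: read the wrist's pose just before it. There is no depth.
- job.job_done(): hands the job in, once; it reports no verdict.
The state is a dict: "clock": time; "joint_positions": joint angles; "joint_velocities": joint speeds; "tau": joint torques, N m; "ee_pos": TCP position; "ee_rot": TCP orientation; "contact_force": force on the tool from outside, world axes, zero at the start; "ft_torque": the same for the moment, N m; "grip_width": finger opening in mm.
Only numpy, scipy, OpenCV 4.12 (cv2) and the standard library are available. Lean on these libraries where they do the work, as an engineer would, in place of code of your own. Each camera call takes 0.05 s, during which the arm holds its last target.

## Working session

There is one attempt and no reset: what is moved stays moved. The work goes in short steps, Python scripts to look and compute and a tool call to move; the robot and the scene stay as the last step left them, time stands still between calls to the robot, and variables do not carry over. Pictures are saved under pics/ and viewed, and the job is handed in when it is done.

Besides the shell and the picture viewer there is one more tool, called in YAML: its name, and indented under it one key for each argument. jog_arm: Moves the arm, as the interface text tells. Shift numbers are shares of 0.02 m and turn numbers shares of 0.08 rad, none past 1 either way. Its arguments: {"type":"object","properties":{"targets":{"type":"array","items":{"type":"array","items":{"type":"number","minimum":-1,"maximum":1}}},"squeeze":{"type":"number"}},"required":["targets"]}

```bash
ls; mkdir -p pics; python3 - <<'E'
from bench import robot, vision, job
import cv2,pickle
print(robot.get_state())
for n in ["scene","top","wrist"]:
    im=vision.get_image(n)
    cv2.imwrite(f"pics/{n}0.png",im["color"][:,:,::-1])
    pickle.dump(im,open(f"{n}0.pkl","wb"))
    print(n,im["intrinsics"],im.get("camera_from_world",im.get("mount")), [k for k in im])
E
```

```text
pics
{'clock': 0.0, 'joint_positions': array([-1.25057320e+00,  4.91575877e-01,  1.55946392e+00,  1.69046872e-06,
        1.09173647e+00, -1.05600314e-01]), 'joint_velocities': array([-0.00119033,  0.00121942,  0.00026295,  0.00227606, -0.00089537,
       -0.00039261]), 'tau': array([ 3.76530725e-04, -6.18461967e+01, -2.61590374e+01, -9.71183863e-05,
        4.15198621e-03, -1.53736949e-05]), 'ee_pos': array([ 258.17815341, -569.14205389,  404.11250943]), 'ee_rot': array([-3.06950471e+00, -6.63589880e-01,  1.96715576e-04]), 'contact_force': array([0.84882473, 0.34463672, 0.73598876]), 'ft_torque': array([-0.04389437, -0.01835399, -0.03933412]), 'grip_width': 85.55770480409817}
scene [[378.56916077   0.         320.61261371]
 [  0.         378.56916077 200.84555668]
 [  0.           0.           1.        ]] [[-6.47936743e-01 -7.61690804e-01  2.25754895e-03  3.73716534e+02]
 [ 3.42169530e-01 -2.88417991e-01  8.94279081e-01 -2.75270500e+02]
 [-6.80513035e-01  5.80208739e-01  4.47503998e-01 -6.98298673e+02]
 [ 0.00000000e+00  0.00000000e+00  0.00000000e+00  1.00000000e+00]] ['color', 'i
[... 212 characters left out ...]
3 -2.54413485e+01]
 [ 9.93688282e-01 -1.72171177e-02  1.10847506e-01 -5.87679331e+02]
 [-1.10696389e-01  9.49819768e-03  9.93808882e-01 -1.37406625e+03]
 [ 0.00000000e+00  0.00000000e+00  0.00000000e+00  1.00000000e+00]] ['color', 'intrinsics', 'camera_from_world']
wrist [[309.70691629   0.         317.05657044]
 [  0.         309.70691629 199.60309106]
 [  0.           0.           1.        ]] [[ 1.15415428e-03  9.46308618e-01  3.23262537e-01  8.32794615e+01]
 [ 9.99999241e-01 -9.52888293e-04 -7.80873055e-04 -4.91222844e-01]
 [-4.30913814e-04  3.23263193e-01 -9.46308999e-01  3.16847901e+01]
 [ 0.00000000e+00  0.00000000e+00  0.00000000e+00  1.00000000e+00]] ['color', 'intrinsics', 'mount']
```

View pics/scene0.png

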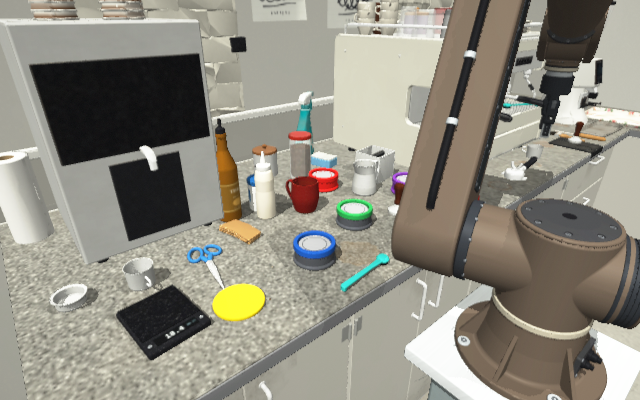

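View pics/top0.png

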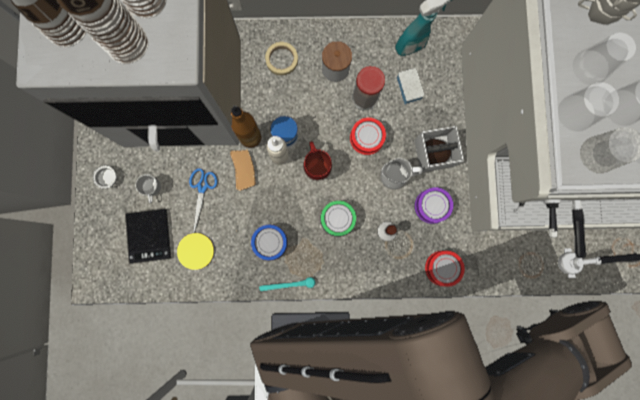

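View pics/wrist0.png

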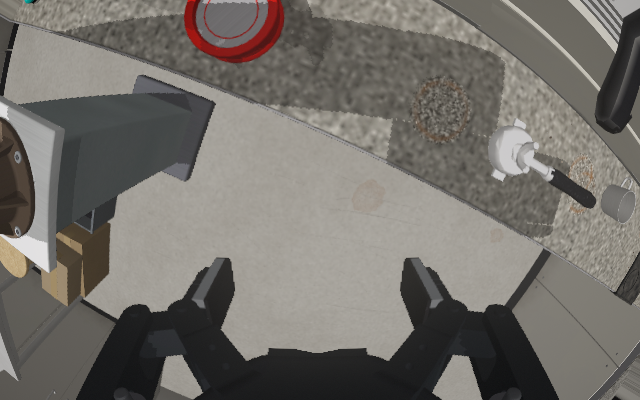

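The top view shows the tamper near (389,231), green trainer (338,218), blue (269,242) and rest (196,251). A red and a purple look-alike stand at the right. Now to measure them.

```bash
cat > h.py <<'E'
import numpy as np, cv2, pickle
from scipy.spatial.transform import Rotation as R
def ray(im,uv):
    K=im["intrinsics"];T=im["camera_from_world"]
    d=np.array([(uv[0]-K[0,2])/K[0,0],-(uv[1]-K[1,2])/K[1,1],-1.])
    Rm=T[:3,:3]; return -Rm.T@T[:3,3], Rm.T@d
def onz(im,uv,z):
    o,d=ray(im,uv); return o+d*(z-o[2])/d[2]
def proj(im,p):
    K=im["intrinsics"];T=im["camera_from_world"]; c=T[:3,:3]@p+T[:3,3]
    return np.array([K[0,2]+K[0,0]*c[0]/-c[2],K[1,2]+K[1,1]*-c[1]/-c[2]])
E
python3 - <<'E'
from h import *
top=pickle.load(open("top0.pkl","rb"));sc=pickle.load(open("scene0.pkl","rb"))
hs=lambda im:cv2.cvtColor(im["color"],cv2.COLOR_RGB2HSV)
rng={"green":((50,120,60),(85,255,255),52),"yellow":((24,150,120),(34,255,255),8),"blue":((105,150,60),(125,255,255),52)}
for n,im in(("top",top),("scene",sc)):
  for k,(a,b,z) in rng.items():
    m=cv2.inRange(hs(im),a,b)
    cs,_=cv2.findContours(m,cv2.RETR_EXTERNAL,cv2.CHAIN_APPROX_NONE)
    for c in sorted(cs,key=cv2.contourArea)[::-1][:3]:
      if cv2.contourArea(c)<60: continue
      P=np.array([onz(im,q[0],z)[:2] for q in c],np.float32)
      e=cv2.fitEllipse(P); ei=cv2.fitEllipse(c)
      print(n,k,cv2.contourArea(c),"px",np.round(ei[0],1),"world",np.round(e[0],1),"axes",np.round(e[1],1))
c=top["color"][195:265,345:475]
cv2.imwrite("pics/tz.png",cv2.resize(c,None,fx=6,fy=6,interpolation=cv2.INTER_CUBIC)[:,:,::-1])
c=sc["color"][150:250,340:460]
cv2.imwrite("pics/sz.png",cv2.resize(c,None,fx=6,fy=6,interpolation=cv2.INTER_CUBIC)[:,:,::-1])
E
```

```text
top green 907.0 px [338. 218.] world [539.7 -95.3] axes [ 99.7 101.6]
top yellow 68.5 px [194.9 251.5] world [449.4 336.5] axes [ 99.3 103.2]
top blue 904.5 px [268.8 242.1] world [472.4 109.2] axes [ 98.3 100.7]
top blue 410.0 px [284.  128.2] world [813.9  61.2] axes [65.8 76.6]
top blue 70.5 px [202.4 180. ] world [659.8 305.6] axes [54.2 77.9]
scene green 579.0 px [354.2 209.2] world [530.3 -86.4] axes [103.4 126.3]
scene yellow 1451.0 px [238.3 302.1] world [447.7 338.1] axes [107.9 112.1]
scene blue 900.5 px [314.1 244.4] world [463.3 117.5] axes [102.5 120.7]
```

View pics/tz.png

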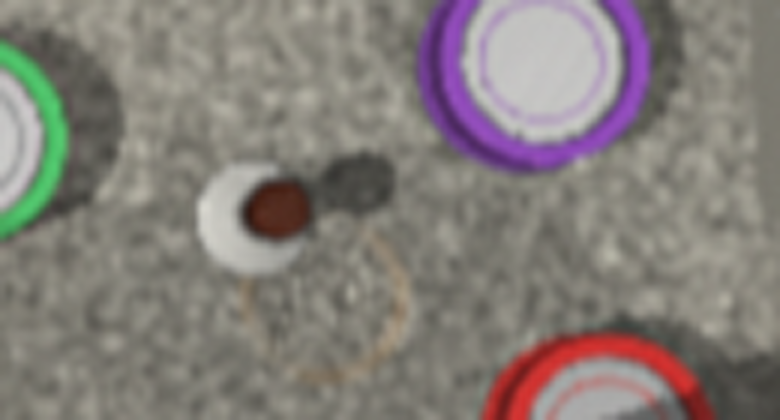

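View pics/sz.png

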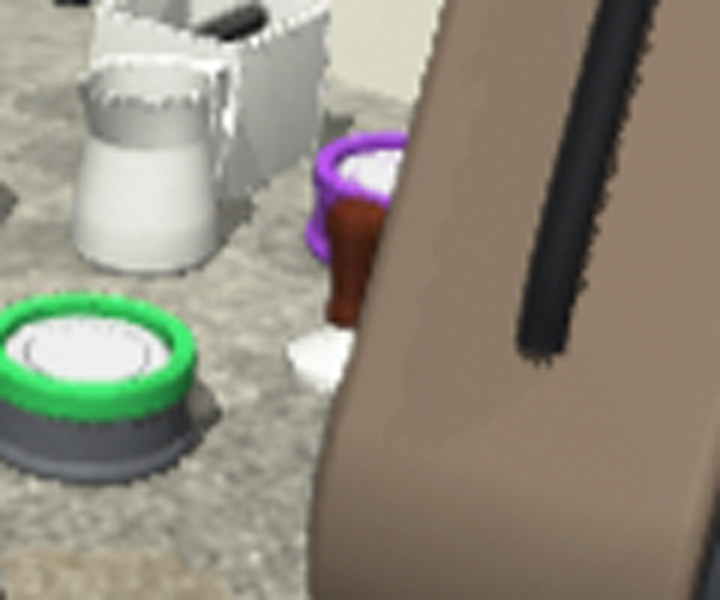

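```bash
python3 - <<'E'
from h import *
top=pickle.load(open("top0.pkl","rb"));sc=pickle.load(open("scene0.pkl","rb"))
f=lambda x,y:(345+x/6-.42,195+y/6-.42)
for z in(0,10,20,28): print("foot",z,onz(top,f(252,219),z))
for z in(85,98): print("handle",z,onz(top,f(278,209),z))
p=onz(top,f(252,219),14)
for z in (0,28,98): print(z,proj(sc,np.array([p[0],p[1],z])))
hsv=cv2.cvtColor(top["color"],cv2.COLOR_RGB2HSV)
# plate centre green: grey inside the collar
for nm,im,c0 in(("top g",top,(338,218)),("top b",top,(269,242)),("sc g",sc,(354,209)),("sc b",sc,(314,243))):
  h=cv2.cvtColor(im["color"],cv2.COLOR_RGB2HSV)
  a,b=((50,90,40),(88,255,255)) if ' g' in nm else ((100,110,40),(128,255,255))
  m=cv2.inRange(h,a,b); cs,hi=cv2.findContours(m,cv2.RETR_CCOMP,cv2.CHAIN_APPROX_NONE)
  for c,q in zip(cs,hi[0]):
    if q[3]>=0 and cv2.contourArea(c)>200:
      P=np.array([onz(im,t[0],52)[:2] for t in c],np.float32); e=cv2.fitEllipse(P); 
      if np.hypot(*(np.array(cv2.fitEllipse(c)[0])-c0))<15: print(nm,"mouth z52",np.round(e[0],1),np.round(e[1],1))
E
```

```text
foot 0 [ 500.74473006 -245.72798663    0.        ]
foot 10 [ 500.26013125 -244.16795061   10.        ]
foot 20 [ 499.77553243 -242.60791459   20.        ]
foot 28 [ 499.38785338 -241.35988578   28.        ]
handle 85 [ 501.19567341 -245.11636012   85.        ]
handle 98 [ 500.52155296 -242.96613958   98.        ]
0 [396.07909279 211.72886955]
28 [396.90961602 203.72551138]
98 [399.06607655 182.94472469]
top g mouth z52 [540.  -95.4] [86.  87.5]
top b mouth z52 [472.8 110.1] [85.7 87.5]
sc g mouth z52 [534.8 -90.9] [76.  82.7]
sc b mouth z52 [467.9 113.7] [76.8 82.3]
```

jog_arm:
  targets:
    - [0,0,0,0,0,1,1]
    - [0,0,0,0,0,1,1]
    - [0,0,0,0,0,1,1]
    - [0,0,0,0,0,1,1]
    - [0,0,0,0,0,1,1]
    - [0,0,0,0,0,0.33,1]

```text
clock: 0.65
ee_pos: [258.1, -569.1, 402.5]
ee_rot: [-3.137, 0.031, 0.002]
contact_force: [0.6, -0.1, 0.7]
grip_width: 85.7
```

jog_arm:
  targets:
    - [0.74,-1,0,0,0,0,1]
    - [0.74,-1,0,0,0,0,1]
    - [0.74,-1,0,0,0,0,1]
    - [0.74,-1,0,0,0,0,1]
    - [0.74,-1,0,0,0,0,1]
    - [0.74,-1,0,0,0,0,1]
    - [0.74,-1,0,0,0,0,1]
    - [0.74,-1,0,0,0,0,1]
    - [0.74,-1,0,0,0,0,1]
    - [0.74,-1,0,0,0,0,1]
    - [0.74,-1,0,0,0,0,1]
    - [0.74,-1,0,0,0,0,1]
    - [0.74,-1,0,0,0,0,1]
    - [0.74,-1,0,0,0,0,1]

```text
clock: 1.82
ee_pos: [477.8, -284.8, 400.1]
ee_rot: [-3.133, 0.047, 0.008]
contact_force: [1.2, -0.4, 0.1]
grip_width: 85.6
```

jog_arm:
  targets:
    - [0.5,-0.9,0,0,0,0,1]
    - [0.3,-0.9,0,0,0,-0.2,1]
    - [0.1,-0.1,0,0,0,0,1]
    - [0,0,0,0,0,0,1]

```text
clock: 2.15
ee_pos: [500.0, -241.8, 399.7]
ee_rot: [-3.132, 0.014, 0.009]
contact_force: [-0.4, -0.9, -0.2]
grip_width: 85.8
```

```bash
cat >> h.py <<'E'
def snap(tag,names):
    from bench import robot,vision
    out={}
    for n in names:
        s=robot.get_state(); im=vision.get_image(n); im["state"]=s; out[n]=im
        cv2.imwrite(f"pics/{n}{tag}.png",im["color"][:,:,::-1]); pickle.dump(im,open(f"{n}{tag}.pkl","wb"))
    return out
def wray(im,uv):
    K=im["intrinsics"];M=im["mount"];s=im["state"]
    d=np.array([uv[0]-K[0,2],uv[1]-K[1,2]]);r=np.hypot(*d);th=r/K[0,0]
    c=np.array([np.sin(th)*d[0]/max(r,1e-9),-np.sin(th)*d[1]/max(r,1e-9),-np.cos(th)])
    W=R.from_rotvec(s["ee_rot"]).as_matrix()
    return W@M[:3,3]+s["ee_pos"], W@M[:3,:3]@c
def wonz(im,uv,z):
    o,d=wray(im,uv); return o+d*(z-o[2])/d[2]
E
python3 - <<'E'
from h import *
o=snap("1",["wrist","scene"]); print(o["wrist"]["state"]["ee_pos"],o["wrist"]["state"]["ee_rot"],o["wrist"]["state"]["joint_positions"])
E
```

```text
[ 500.02808016 -241.8284787   399.677169  ] [-3.13219273  0.01436396  0.0090235 ] [-0.57010504  0.39877881  1.73555976  0.00565502  1.01713833  1.00686584]
```

View pics/wrist1.png

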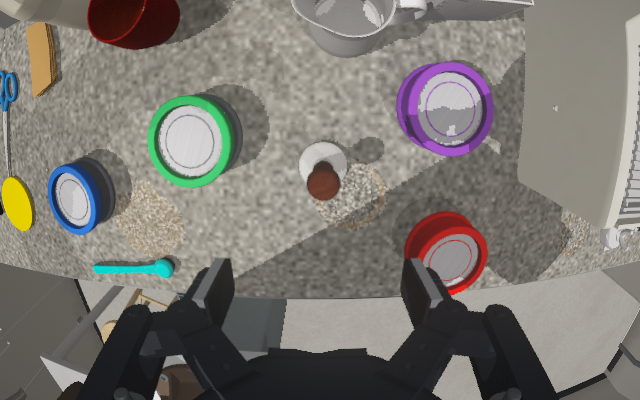

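View pics/scene1.png

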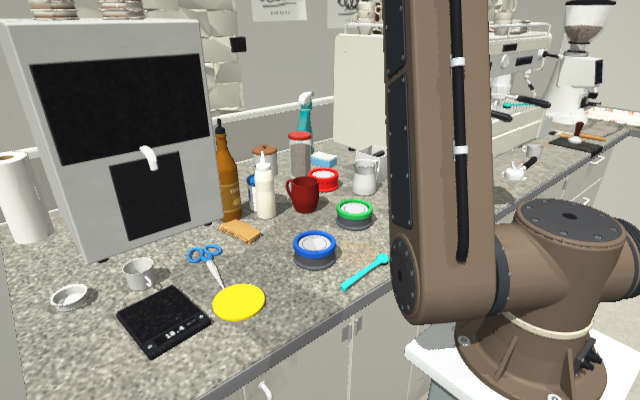

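The wrist view shows the tamper foot at about (323,165), its handle top at (323,182), the green trainer at (191,141), and the red and purple trainers well clear on the right.

```bash
python3 - <<'E'
from h import *
im=pickle.load(open("wrist1.pkl","rb"))
h=cv2.cvtColor(im["color"],cv2.COLOR_RGB2HSV)
sub=h[150:215,295:355]
m=np.zeros(h.shape[:2],np.uint8); 
hm=cv2.inRange(sub,(0,90,20),(15,255,200)); m[150:215,295:355]=hm
cs,_=cv2.findContours(m,cv2.RETR_EXTERNAL,cv2.CHAIN_APPROX_NONE);c=max(cs,key=cv2.contourArea)
print("handle px",cv2.minEnclosingCircle(c),cv2.contourArea(c))
q=cv2.minEnclosingCircle(c)[0]
for z in (85,92,98): print(z,np.round(wonz(im,q,z),1))
for z in (10,20,28): print("foot",z,np.round(wonz(im,(323,165),z),1))
for k,a,b,z in(("green",(50,90,40),(88,255,255),52),("blue",(105,110,40),(128,255,255),52),("yellow",(20,120,100),(34,255,255),8)):
  m=cv2.inRange(h,a,b)
  cs,hi=cv2.findContours(m,cv2.RETR_CCOMP,cv2.CHAIN_APPROX_NONE)
  for c,t in zip(cs,hi[0]):
    if cv2.contourArea(c)>500:
      P=np.array([wonz(im,p[0],z)[:2] for p in c],np.float32);e=cv2.fitEllipse(P);print(k,"hole" if t[3]>=0 else "outer",np.round(e[0],1),np.round(e[1],1))
x=im["color"][130:220,260:380]
cv2.imwrite("pics/wz1.png",cv2.resize(x,None,fx=6,fy=6,interpolation=cv2.INTER_CUBIC)[:,:,::-1])
E
```

```text
handle px ((322.7173767089844, 181.2391357421875), 18.83941078186035) 752.5
85 [ 503.1 -244.1   85. ]
92 [ 505. -244.   92.]
98 [ 506.7 -244.    98. ]
foot 10 [ 501.8 -245.    10. ]
foot 20 [ 504.1 -244.9   20. ]
foot 28 [ 505.9 -244.9   28. ]
green outer [540.7 -97.7] [101.8 106.1]
green hole [540.9 -98.4] [79.8 81.7]
blue outer [474.7 102.7] [102.6 115.8]
blue hole [474.2 104.4] [75.2 81.1]
yellow outer [453.2 332. ] [105.4 114.2]
```

View pics/wz1.png

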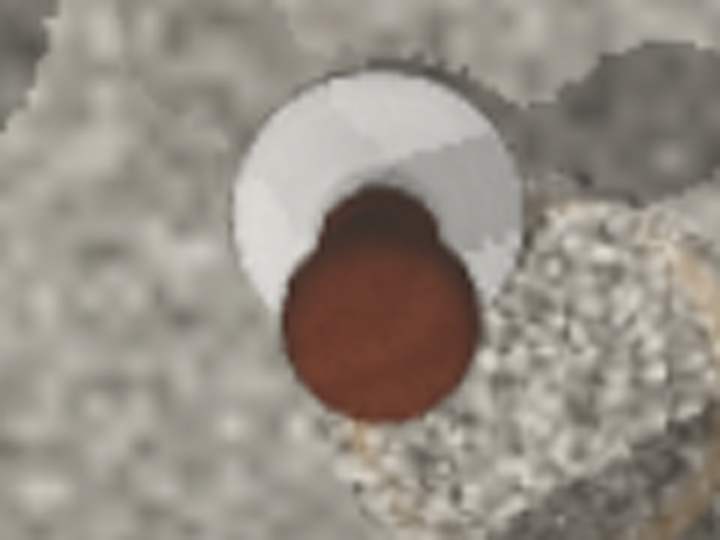

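```bash
cat >> h.py <<'E'
def goal(x,y,z,yaw=0.0):
    from bench import robot
    s=robot.get_state(); W=R.from_rotvec(s["ee_rot"])
    D=R.from_euler('z',yaw)*R.from_rotvec([np.pi,0,0])
    d=W.inv().apply(np.array([x,y,z])-s["ee_pos"])/20
    t=(W.inv()*D).as_rotvec()/0.08
    print("pos",np.round(s["ee_pos"],1),"shift shares",np.round(d,2),"turn",np.round(t,2),"F",np.round(s["contact_force"],1),"grip",round(s["grip_width"],1),"t",round(s["clock"],2))
E
python3 -c "
from h import *
goal(501.5,-244,214)"
```

```text
pos [ 499.5 -242.7  399.7] shift shares [0.15 0.15 9.28] turn [-0.12  0.07 -0.13] F [-0.6  0.1  0.5] grip 85.6 t 2.25
```

jog_arm:
  targets:
    - [0.1,0.07,0.8,-0.12,0.07,-0.13,1]
    - [0,0,1,0,0,0,1]
    - [0,0,1,0,0,0,1]
    - [0,0,1,0,0,0,1]
    - [0,0,1,0,0,0,1]
    - [0,0,1,0,0,0,1]
    - [0,0,0.7,0,0,0,1]

```text
clock: 2.83
ee_pos: [499.1, -252.0, 268.1]
ee_rot: [3.135, -0.014, 0.011]
contact_force: [0.3, -0.2, 0.4]
grip_width: 85.4
```

```bash
python3 -c "
from h import *
snap('2',['wrist'])
goal(501.5,-244,214)"
```

```text
pos [ 498.7 -252.   266.1] shift shares [ 0.12 -0.41  2.6 ] turn [ 0.06 -0.06 -0.12] F [-0.4  0.9 -2.5] grip 85.7 t 2.88
```

View pics/wrist2.png

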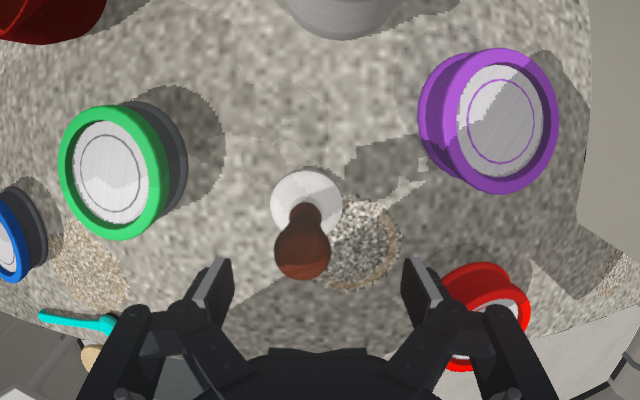

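```bash
python3 -c "
from h import *
im=pickle.load(open('wrist2.pkl','rb'))
print(im['state']['ee_pos'])
for z in(80,88,95):print(z,wonz(im,(302,251),z))
for z in(10,18,25):print(z,wonz(im,(306,204),z))
print(wonz(im,(110,173),52))
"
```

```text
[ 499.06883279 -252.00076261  268.14416313]
80 [ 499.11597083 -244.36701007   80.        ]
88 [ 503.35687091 -244.78584844   88.        ]
95 [ 507.06765847 -245.15233201   95.        ]
10 [ 503.14934451 -244.88557834   10.        ]
18 [ 505.94074807 -245.1570262    18.        ]
25 [ 508.38322619 -245.39454308   25.        ]
[ 542.31391822 -104.79398673   52.        ]
```

jog_arm:
  targets:
    - [0.15,-0.35,0,0.06,-0.06,-0.12,1]
    - [0.03,-0.05,0.9,0,0,0,1]
    - [0,0,0.9,0,0,0,1]
    - [0,0,0.5,0,0,0,1]
    - [0,0,0,0,0,0,1]

```text
clock: 3.3
ee_pos: [502.5, -246.2, 221.0]
ee_rot: [3.141, -0.004, 0.001]
contact_force: [-1.0, 0.1, -0.1]
grip_width: 85.4
```

```bash
python3 -c "
from h import *
snap('3',['wrist'])
goal(502.5,-244.5,214)"
```

```text
pos [ 502.6 -246.3  221.8] shift shares [-0.01 -0.09  0.39] turn [ 0.01 -0.02 -0.03] F [0.1 0.2 0.1] grip 85.4 t 3.35
```

View pics/wrist3.png

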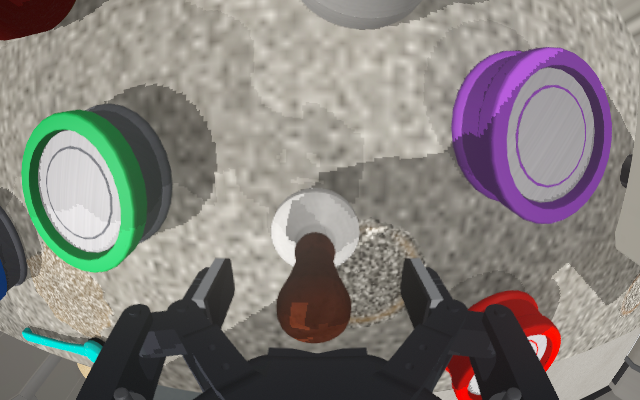

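jog_arm:
  targets:
    - [0,-0.08,0.3,0,0,0,1]
    - [0,0,0,0,0,0,0]
    - [0,0,0,0,0,0,0]
    - [0,0,0,0,0,0,0]
    - [0,0,0,0,0,0,0]
    - [0,0,0,0,0,0,0]
    - [0,0,0,0,0,0,0]
    - [0,0,0,0,0,0,0]
    - [0,0,0,0,0,0,0]
  squeeze: 60

```text
clock: 4.1
ee_pos: [503.2, -244.7, 219.5]
ee_rot: [3.138, -0.004, 0.009]
contact_force: [0.4, 2.1, -0.9]
grip_width: 29.1
```

```bash
python3 -c "
from h import *
snap('4',['wrist','top'])
goal(502.5,-244.5,300)"
```

```text
pos [ 503.2 -244.7  219.5] shift shares [-0.01  0.   -4.02] turn [ 0.04 -0.07 -0.03] F [ 1.2  0.6 -1.5] grip 29.7 t 4.2
```

View pics/wrist4.png

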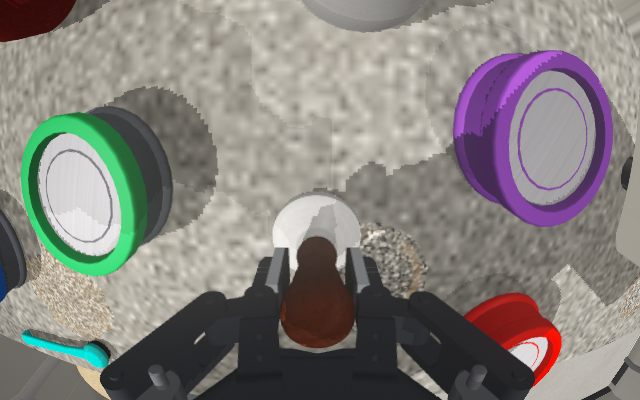

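jog_arm:
  targets:
    - [0,0,-0.5,0.04,-0.07,-0.03,0]
    - [0,0,-1,0,0,0,0]
    - [0,0,-1,0,0,0,0]
    - [0,0,-1,0,0,0,0]
    - [0,0,-0.8,0,0,0,0]
    - [0,0,-0.4,0,0,0,0]
    - [0,0,0,0,0,0,0]

```text
clock: 4.78
ee_pos: [502.5, -244.6, 313.9]
ee_rot: [-3.137, 0.0, 0.012]
contact_force: [0.4, -0.7, -4.8]
grip_width: 29.6
```

```bash
python3 -c "
from h import *
snap('5',['wrist'])
goal(541,-96.5,305)"
```

```text
pos [ 502.4 -244.5  313.1] shift shares [ 1.93 -7.4   0.42] turn [-0.06  0.11 -0.  ] F [-0.5 -1.1 -4.7] grip 29.6 t 4.83
```

View pics/wrist5.png

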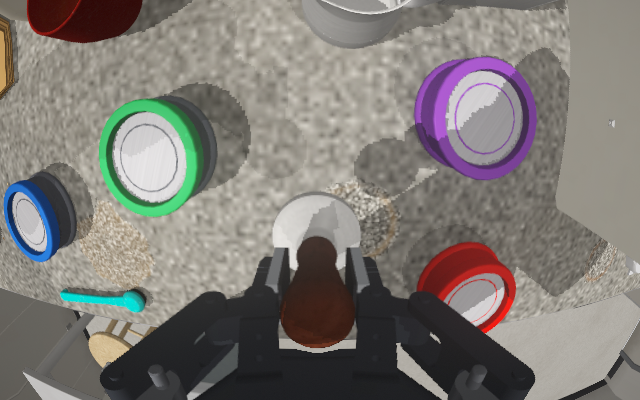

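The tamper is held upright: in the wrist picture it sits unchanged between the fingers, and the force shows its weight. Moving over the green trainer.

jog_arm:
  targets:
    - [0.2,-0.6,0,-0.06,0.11,0,0]
    - [0.25,-0.95,0,0,0,0,0]
    - [0.25,-0.95,0,0,0,0,0]
    - [0.25,-0.95,0,0,0,0,0]
    - [0.25,-0.95,0,0,0,0,0]
    - [0.25,-0.95,0,0,0,0,0]
    - [0.25,-0.8,0,0,0,0,0]
    - [0.15,-0.4,0,0,0,0,0]
    - [0,0,0,0,0,0,0]

```text
clock: 5.58
ee_pos: [539.9, -104.6, 302.1]
ee_rot: [-3.136, 0.004, 0.018]
contact_force: [-0.1, -0.6, -4.4]
grip_width: 29.9
```

```bash
python3 -c "
from h import *
snap('6',['wrist','top','scene'])
goal(541,-96.5,280)"
```

```text
pos [ 539.5 -106.6  302.6] shift shares [ 0.09 -0.5   1.13] turn [-0.06  0.14 -0.06] F [-0.7 -0.3 -4.9] grip 29.6 t 5.73
```

View pics/wrist6.png

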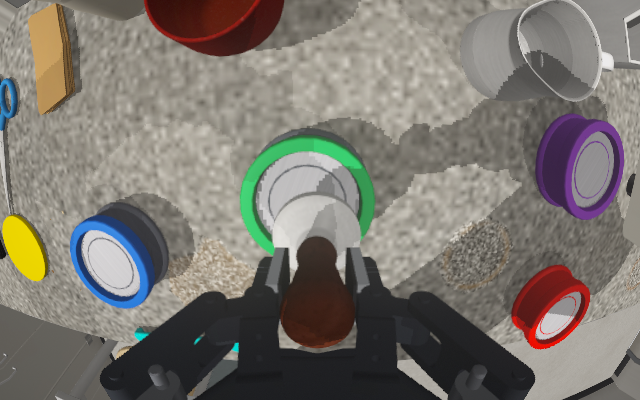

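View pics/scene6.png

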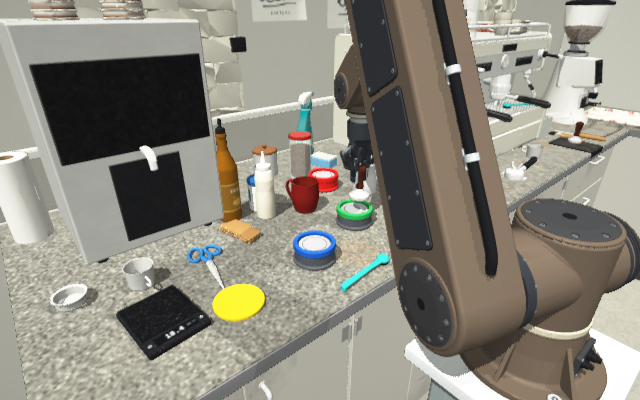

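```bash
python3 - <<'E'
from h import *
from scipy.optimize import least_squares
im=pickle.load(open("wrist6.pkl","rb")); print(im["state"]["ee_pos"])
h=cv2.cvtColor(im["color"],cv2.COLOR_RGB2HSV)
m=cv2.inRange(h,(50,110,90),(80,255,255))
cs,hi=cv2.findContours(m,cv2.RETR_CCOMP,cv2.CHAIN_APPROX_NONE)
c=max(cs,key=cv2.contourArea)
P=np.array([wonz(im,p[0],52)[:2] for p in c]); px=c[:,0]
r=np.hypot(*(P-[541,-96]).T)
for nm,s in(("outer",(r>48)&(r<60)&(px[:,1]<245)),("inner",(r<46)&(r>36)&(px[:,1]<205))):
  f=least_squares(lambda q:np.hypot(*(P[s]-q[:2]).T)-q[2],[541,-96,50],loss="soft_l1")
  print(nm,s.sum(),np.round(f.x,1),np.abs(f.fun).mean())
# foot centre: silver disk widest in image row; left/right edges at px
for z in(302.1-219.5+20,302.1-219.5+25): print(wonz(im,(316.5,230),z))
E
```

```text
[ 539.87679717 -104.58691554  302.11658938]
outer 273 [542.  -95.   50.9] 0.3572601438289906
inner 156 [541.8 -95.3  41. ] 0.2210228851156193
[ 544.33697167 -102.93170477  102.6       ]
[ 546.68224614 -102.97215006  107.6       ]
```

jog_arm:
  targets:
    - [0.1,-0.55,0,-0.06,0.14,-0.06,0]
    - [0,0,0.4,0,0,0,0]
    - [0,0,0.6,0,0,0,0]
    - [0,0,0.3,0,0,0,0]
    - [0,0,0,0,0,0,0]

```text
clock: 6.15
ee_pos: [541.1, -97.8, 275.1]
ee_rot: [3.14, -0.005, 0.005]
contact_force: [-0.8, 0.4, -5.2]
grip_width: 29.9
```

```bash
python3 -c "
from h import *
snap('7',['wrist'])
goal(542,-95.5,268)"
```

```text
pos [541.2 -97.8 275.5] shift shares [ 0.04 -0.12  0.38] turn [ 0.02 -0.04 -0.04] F [-0.6 -0.  -4.5] grip 29.6 t 6.2
```

View pics/wrist7.png

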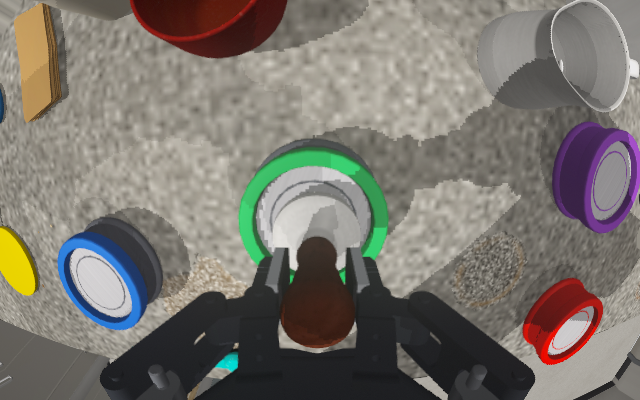

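The foot is centred in the green mouth: the green collar is centred at column 314 and the foot at 316. Lowering and pressing.

jog_arm:
  targets:
    - [0.04,-0.12,0.3,0.02,-0.04,-0.04,0]
    - [0,0,0.3,0,0,0,0]
    - [0,0,0.3,0,0,0,0]
    - [0,0,0,0,0,0,0]

```text
clock: 6.53
ee_pos: [542.4, -95.8, 257.5]
ee_rot: [3.141, -0.001, 0.003]
contact_force: [-2.2, 0.5, 3.8]
grip_width: 29.4
```

```bash
python3 -c "
from h import *
goal(542,-95.5,249)"
```

```text
pos [542.4 -95.8 257.5] shift shares [-0.02 -0.02  0.42] turn [ 0.   -0.03 -0.01] F [-2.2  0.5  3.8] grip 29.4 t 6.53
```

jog_arm:
  targets:
    - [0,0,0.3,0,0,0,0]
    - [0,0,0.25,0,0,0,0]
    - [0,0,0.1,0,0,0,0]
    - [0,0,0.1,0,0,0,0]

```text
clock: 6.87
ee_pos: [543.0, -95.5, 249.5]
ee_rot: [3.139, -0.0, 0.016]
contact_force: [-8.7, 2.3, 22.0]
grip_width: 29.8
```

jog_arm:
  targets:
    - [0,0,0.1,0,0,0,0]
    - [0,0,0.1,0,0,0,0]
    - [0,0,0.1,0,0,0,0]
    - [0,0,0.1,0,0,0,0]
    - [0,0,0.1,0,0,0,0]

```text
clock: 7.28
ee_pos: [541.9, -95.0, 249.5]
ee_rot: [3.137, 0.001, 0.025]
contact_force: [-9.2, 2.0, 23.5]
grip_width: 29.5
```

```bash
python3 -c "
from h import *
snap('8',['wrist','scene'])
goal(542,-95.5,330)
c=pickle.load(open('scene8.pkl','rb'))['color'][150:240,300:420]
cv2.imwrite('pics/sz8.png',cv2.resize(c,None,fx=6,fy=6,interpolation=cv2.INTER_CUBIC)[:,:,::-1])"
```

```text
pos [541.9 -95.  249.4] shift shares [ 0.07  0.04 -4.03] turn [ 0.06 -0.2   0.01] F [-8.9  2.1 23.4] grip 30.0 t 7.38
```

View pics/wrist8.png

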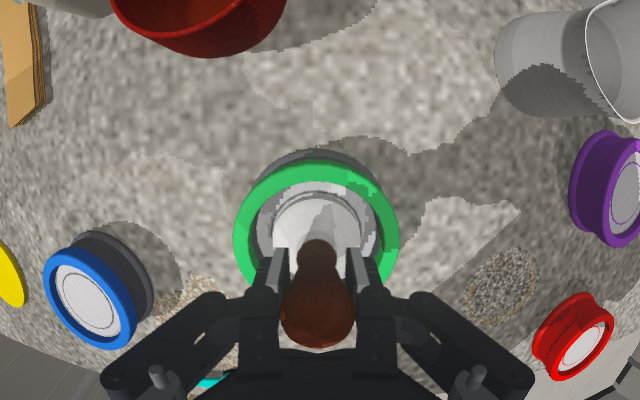

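View pics/sz8.png

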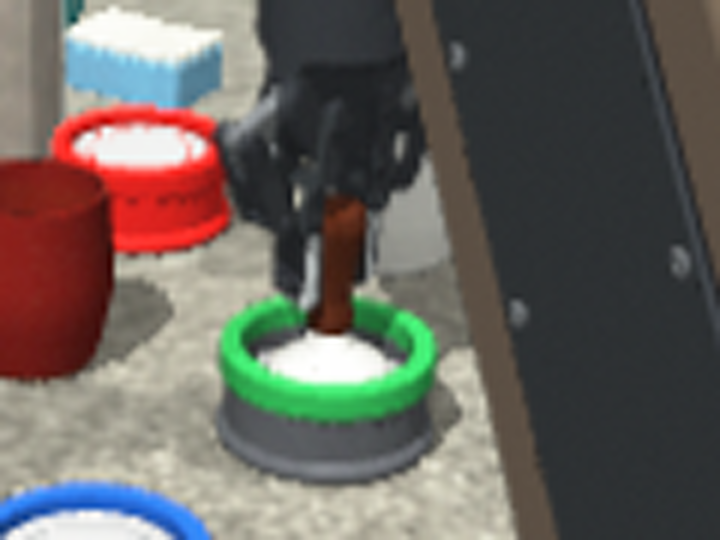

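The plate is at the stop: z stays at 249.5 under 23 N, matching 14 mm of travel, and the scene view shows the foot inside the green cup. It held for over 0.5 s. Lifting out.

jog_arm:
  targets:
    - [0,0,-0.4,0.06,-0.2,0,0]
    - [0,0,-0.8,0,0,0,0]
    - [0,0,-1,0,0,0,0]
    - [0,0,-1,0,0,0,0]
    - [0,0,-0.7,0,0,0,0]
    - [0,0,-0.3,0,0,0,0]

```text
clock: 7.88
ee_pos: [541.6, -95.4, 337.0]
ee_rot: [3.141, 0.002, -0.0]
contact_force: [0.4, 0.5, -4.7]
grip_width: 29.7
```

```bash
python3 -c "
from h import *
snap('9',['wrist','top'])
goal(451,335.5,330)"
```

```text
pos [541.5 -95.4 336.1] shift shares [ -4.5  -21.55   0.3 ] turn [0.01 0.   0.01] F [ 1.2 -0.2 -5.2] grip 29.2 t 7.98
```

View pics/wrist9.png

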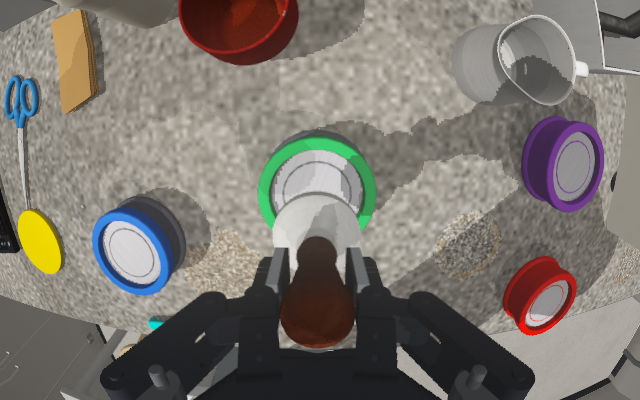

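The tamper is still held and upright, and the green plate at about (316,180) is back up. Travelling to the rest, about 431 mm in +y and 90 mm in −x.

jog_arm:
  targets:
    - [-0.1,-0.5,0,0,0,0,0]
    - [-0.2,-0.95,0,0,0,0,0]
    - [-0.2,-0.95,0,0,0,0,0]
    - [-0.2,-0.95,0,0,0,0,0]
    - [-0.2,-0.95,0,0,0,0,0]
    - [-0.2,-0.95,0,0,0,0,0]
    - [-0.2,-0.95,0,0,0,0,0]
    - [-0.2,-0.95,0,0,0,0,0]
    - [-0.2,-0.95,0,0,0,0,0]
    - [-0.2,-0.95,0,0,0,0,0]
    - [-0.2,-0.95,0,0,0,0,0]
    - [-0.2,-0.95,0,0,0,0,0]
    - [-0.2,-0.95,0,0,0,0,0]
    - [-0.2,-0.95,0,0,0,0,0]

```text
clock: 9.15
ee_pos: [480.4, 175.3, 319.8]
ee_rot: [3.141, -0.007, -0.039]
contact_force: [1.3, -0.5, -4.0]
grip_width: 29.3
```

```bash
python3 -c "
from h import *
goal(451,335.5,330)
from bench import robot
print(robot.get_state()['joint_positions'])"
```

```text
pos [480.4 175.3 319.8] shift shares [-1.51 -8.   -0.48] turn [ 0.    0.31 -0.05] F [ 1.3 -0.5 -4. ] grip 29.3 t 9.15
[0.21991377 0.44602768 1.92337687 0.0070618  0.79633452 1.7899731 ]
```

jog_arm:
  targets:
    - [-0.17,-0.95,-0.05,0,0.15,0,0]
    - [-0.17,-0.95,-0.05,0,0.15,0,0]
    - [-0.17,-0.95,-0.05,0,0.05,0,0]
    - [-0.17,-0.95,-0.05,0,0.05,0,0]
    - [-0.17,-0.95,-0.05,0,0.05,0,0]
    - [-0.17,-0.95,-0.05,0,0.05,0,0]
    - [-0.17,-0.85,-0.05,0,0.05,0,0]
    - [-0.15,-0.5,0,0,0,0,0]
    - [0,0,0,0,0,0,0]

```text
clock: 9.9
ee_pos: [446.1, 328.9, 315.1]
ee_rot: [3.135, -0.0, 0.007]
contact_force: [-0.1, 0.8, -4.7]
grip_width: 29.5
```

```bash
python3 - <<'E'
from h import *
im=snap("10",["wrist"])["wrist"]; print(im["state"]["ee_pos"])
goal(451,335.5,250)
from scipy.optimize import least_squares
h=cv2.cvtColor(im["color"],cv2.COLOR_RGB2HSV)
m=cv2.inRange(h,(20,120,100),(34,255,255))
cs,_=cv2.findContours(m,cv2.RETR_EXTERNAL,cv2.CHAIN_APPROX_NONE); c=max(cs,key=cv2.contourArea)
P=np.array([wonz(im,p[0],8)[:2] for p in c]); 
c0=np.array([450,335.5]); r=np.hypot(*(P-c0).T); s=(r>46)
f=least_squares(lambda q:np.hypot(*(P[s]-q[:2]).T)-q[2],[450,336,55],loss="soft_l1",f_scale=1)
print(s.sum(),len(s),np.round(f.x,1),np.abs(f.fun).mean())
E
```

```text
[446.07174717 328.88801772 315.07482225]
pos [446.2 328.1 314.9] shift shares [ 0.23 -0.39  3.25] turn [ 0.09 -0.05 -0.  ] F [-0.1 -0.7 -5.1] grip 29.8 t 9.95
249 331 [452.2 337.4  53.9] 0.3887212605946858
```

View pics/wrist10.png

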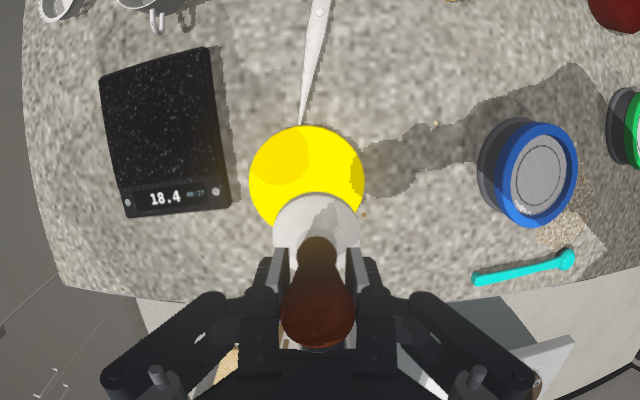

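jog_arm:
  targets:
    - [0.25,-0.44,0.2,0.09,-0.05,0,0]
    - [0,0,0.8,0,0,0,0]
    - [0,0,1,0,0,0,0]
    - [0,0,0.8,0,0,0,0]
    - [0,0,0.4,0,0,0,0]
    - [0,0,0,0,0,0,0]

```text
clock: 10.45
ee_pos: [453.5, 335.8, 246.3]
ee_rot: [-3.14, 0.006, 0.002]
contact_force: [-0.8, -0.1, -4.6]
grip_width: 29.8
```

```bash
python3 -c "
from h import *
goal(451.3,337,227.5)"
```

```text
pos [453.5 335.8 246.3] shift shares [-0.11 -0.06  0.94] turn [-0.02  0.02 -0.04] F [-0.8 -0.1 -4.6] grip 29.8 t 10.45
```

jog_arm:
  targets:
    - [-0.1,-0.06,0.4,-0.02,0.02,-0.04,0]
    - [0,0,0.3,0,0,0,0]
    - [0,0,0.1,0,0,0,0]
    - [0,0,0.05,0,0,0,0]
    - [0,0,0,0,0,0,0]

```text
clock: 10.87
ee_pos: [452.5, 336.7, 228.8]
ee_rot: [-3.141, 0.003, -0.002]
contact_force: [0.4, 0.2, -3.8]
grip_width: 29.8
```

```bash
python3 -c "
from h import *
goal(451.3,337,227.5)"
```

```text
pos [452.5 336.7 228.8] shift shares [-0.06 -0.02  0.07] turn [-0.01 -0.02 -0.02] F [ 0.4  0.2 -3.8] grip 29.8 t 10.87
```

jog_arm:
  targets:
    - [0,0,0.06,0,0,0,0]
    - [0,0,0.06,0,0,0,0]
    - [0,0,0.03,0,0,0,0]

```text
clock: 11.12
ee_pos: [452.7, 337.0, 227.5]
ee_rot: [-3.139, 0.002, -0.006]
contact_force: [-2.0, -1.4, 2.8]
grip_width: 29.2
```

It is in contact at exactly the predicted 227.5 mm. Releasing.

jog_arm:
  targets:
    - [0,0,0,0,0,0,0.45]
    - [0,0,0,0,0,0,0.6]
    - [0,0,0,0,0,0,1]
    - [0,0,0,0,0,0,1]
    - [0,0,0,0,0,0,1]
    - [0,0,0,0,0,0,1]
    - [0,0,0,0,0,0,1]
    - [0,0,0,0,0,0,1]

```text
clock: 11.78
ee_pos: [453.3, 337.3, 229.2]
ee_rot: [-3.137, 0.002, -0.012]
contact_force: [0.4, 0.7, 0.1]
grip_width: 85.3
```

```bash
python3 -c "
from h import *
snap('11',['wrist'])
goal(452.5,337,400)"
```

```text
pos [453.2 337.3 229.1] shift shares [ 0.03 -0.03 -8.54] turn [-0.06 -0.1  -0.02] F [ 0.1  0.4 -0.3] grip 85.6 t 11.83
```

View pics/wrist11.png

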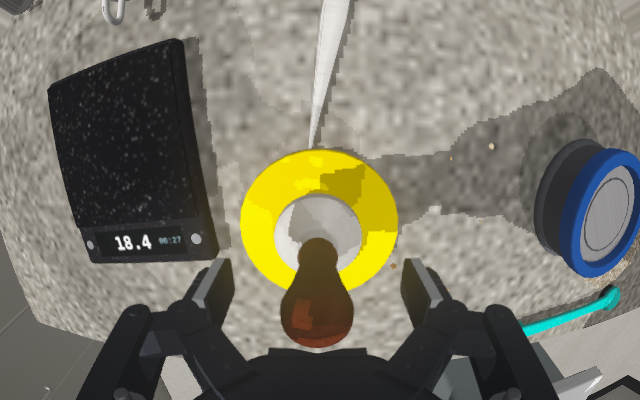

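The tamper, at (318,230), stands free on the yellow disc with the fingers open on both sides. Retreating upward.

jog_arm:
  targets:
    - [0,0,-0.5,0,0,0,1]
    - [0,0,-1,0,0,0,1]
    - [0,0,-1,0,0,0,1]
    - [0,0,-1,0,0,0,1]
    - [0,0,-1,0,0,0,1]
    - [0,0,-1,0,0,0,1]
    - [0,0,-1,0,0,0,1]
    - [0,0,-1,0,0,0,1]
    - [0,0,0,0,0,0,1]
    - [0,0,0,0,0,0,1]

```text
clock: 12.67
ee_pos: [451.0, 336.0, 391.8]
ee_rot: [-3.137, 0.002, -0.012]
contact_force: [-1.6, 0.1, -0.9]
grip_width: 85.4
```

```bash
python3 - <<'E'
from h import *
o=snap("12",["wrist","scene","top"]); goal(452.5,337,400)
for n,b in(("scene",(180,260,300,340)),("top",(150,300,160,400))):
  c=o[n]["color"][b[0]:b[1],b[2]:b[3]]
c1=o["scene"]["color"][180:330,180:400]; cv2.imwrite("pics/sz12.png",cv2.resize(c1,None,fx=3.5,fy=3.5,interpolation=cv2.INTER_CUBIC)[:,:,::-1])
t0=pickle.load(open("top0.pkl","rb"))["color"]; t1=o["top"]["color"]
cc=np.hstack([t0[190:300,150:370],t1[190:300,150:370]]); cv2.imwrite("pics/tz12.png",cv2.resize(cc,None,fx=1.8,fy=1.8)[:,:,::-1])
E
```

```text
pos [451.2 336.1 390.3] shift shares [ 0.07 -0.05 -0.48] turn [-0.05 -0.07 -0.02] F [-0.6  0.2 -0.7] grip 85.4 t 12.82
```

View pics/sz12.png

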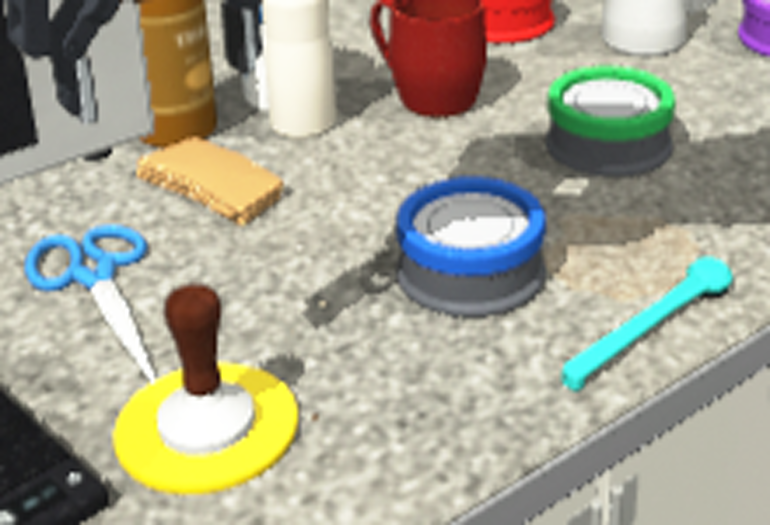

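View pics/wrist12.png

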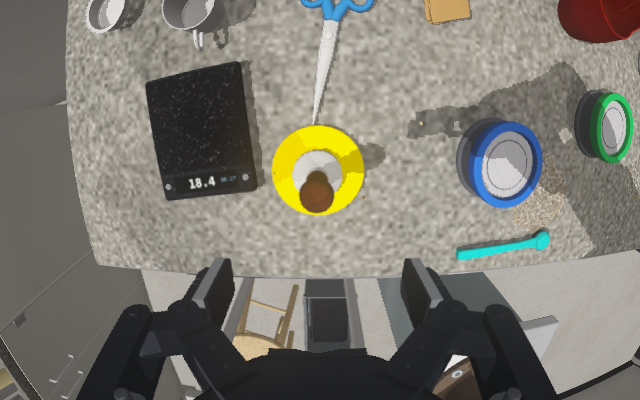

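View pics/tz12.png

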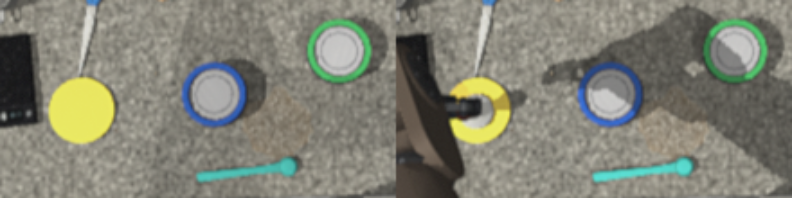

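The tamper stands upright and centred on the yellow rest: the foot is at about (318,172) and the disc at (318,170) in the wrist view. The green plate is back up, the blue trainer looks untouched, and the gripper is clear. Handing in.

```bash
python3 -c "
from bench import job
print(job.job_done())"
```

```text
the job is handed in; nothing more can be done
None
```

I did the practice tamp on the green trainer, stood the tamper on the yellow rest, and handed the job in at about 13 s. No verdict was reported.

- **Press:** I gripped the handle with 60 N and pressed the green plate to its stop. That was 14 mm of tool travel, with the height steady under about 23 N at the wrist and a tool tilt of at most 0.03 rad. I held it for about 0.5 s.
- **Placing:** The tamper touched the rest at the predicted height. After release it stands upright, within a few mm of the rest's centre by the wrist view.
- **Final check:** The green plate looks sprung back and the blue trainer looks untouched. The open gripper is about 160 mm above where it let go.
- **Disagreements:** The camera views differed by a few mm, up to about 5 mm between the scene and top views of the trainers. I relied on the close wrist fits. No check failed.

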